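# Wedge the rocking polisher

## Robot

A 7-joint arm with a two-finger parallel gripper is mounted at the origin on a cart in front of the work surface, level with it; the furniture and walls round the work are solid. World frame = base frame: x ahead of the robot, y to its left, z up, the work surface at z = 0. Lengths are in m, angles in rad, forces in N, time in s.
With the tool pointing down it reaches from about 0.4 to 0.85 m from the base axis. Payload 4.5 kg.
Tool frame: the origin (TCP) lies at the very end of the fingers, on their centre line; the grasp point (between the pads) lies 19 mm behind it (r.grip_point_offset is the distance from the TCP to the grasp point, in m); z points along the fingers, y is the line along which they close (so a half turn about z gives the same grasp; the last joint's range is limited). The gripper opens to 88 mm and grips with 3 to 60 N. Pads are 18 mm wide; open, the fingers measure 123 mm over their backs; the gripper's body (75 mm by 187 mm) begins 45 mm behind the grasp point.
Start: joints at [1.311, 0.689, -0.195, 1.565, 0.157, 0.902, -0.215], TCP at [0.181, -0.598, 0.239] pointing down, gripper open.
Joint ranges: [-3.01, 3.01], [-0.46, 2.08], [-1.47, 1.51], [0.13, 2.56], [-1, 4.14], [0.04, 2.09], [-2.66, 2.66]. Speed limits (rad/s): [2.57, 2.57, 3.14, 3.14, 3.14, 3.14, 3.14].

## Interface

Orientations are given as a unit quaternion [x, y, z, w].
In Python, from plant import r gives the robot as it stands.
- The arm moves only by the tool carry_out, never from a script. Its argument "rows" is a list of rows, each a list of 3 entries, a list of its own where there are three numbers: the shift along the tool's x, y, z in cm, then the turn, a rotation vector about the tool's x, y, z in degrees, then the closure, from 0 (fully open) to 1 (shut). A call has 1 to 12 rows; each row is the pose to reach, as a shift and turn from the pose commanded when the call began, along the tool's axes at that moment; what a row does not reach only later rows make up. A row lasts 1/10 s, in which the tool goes at most 50 mm and 8.59 degrees, less where a joint would pass 70% of its speed; a pose out of reach is approached as far as the arm can. A call with a gripper value outside its range is refused whole. The fingers move at their own pace and stop on an object; "newtons" is the grip in N (left out, the last holds). Time passes only in rows, so rows that repeat a pose let the fingers close. It gives the time, the measured TCP pose, the force, the opening and the grip force at its end, in the units of the state.
- r.get_state(): the state, without advancing time (a new reading comes with each control period).
- r.snapshot(name): name is "side" or "top"; returns a dict with "image" (384x512x3 uint8, red, green, blue), "fx", "fy", "cx", "cy" (pixels), "dist_coeffs" ([k1, k2, p1, p2, k3] as OpenCV has them; the pictures are not rectified), "pose" (4x4, takes a point from camera to world coordinates). Camera axes: x right, y up, looking along -z (the intrinsics and any distortion apply to the point x, -y, -z); pixel columns grow to the right and rows downward; lengths in m; the calibration is good to about 2 mm. A picture is of the moment at which its call begins. There is no depth.
- r.finish_job(): hands the job in; it is judged then, once.
The state is a dict: "clock": time; "q": joint angles; "qd": joint speeds; "joint_torque": joint torques, N m; "tool_pos": TCP position; "eef_rot": TCP orientation; "contact_force": force on the tool from outside, world axes, zero at the start; "moment": the same for the moment, N m; "opening": opening from 0.0 (shut) to 1.0 (fully open); "finger_force": force on a finger pad.
Only numpy, scipy, OpenCV 4.12 (cv2) and the standard library are available. Lean on these libraries where they do the work, as an engineer would, in place of code of your own. Each camera call takes 0.05 s, during which the arm holds its last target. There are 200 camera calls.

## Task

The blue flat-lap polisher rocks because the foot under its red corner pad is too short. Without picking anything up, push the yellow wedge along the bench, thin end first, under that short foot until the polisher no longer rocks but still stands level, without shoving it out of its place; test by pressing down on the red pad. Finish with the fingertips still pressing firmly down on the red pad, the polisher standing firm and level, and leave the other things on the bench alone.

Things in the scene. Friction and masses are not known exactly. Their poses are not given: they have to be found in the camera images.
- polisher: Blue flat-lap polisher, about 1.6 kg. Housing 200 x 200 mm, underside 20 mm and flat top 63 mm above the bench; a black round pan (140 mm across) in the middle of the top reaches 81 mm. Origin: centre of its footprint on the bench; z up; knob and switch face -x. Feet at x = +-80, y = +-80 mm; the one at x = -80, y = +80 is short; on the other three it stands level, not tilted.
- red_pad: Red round pad 26 mm across and 3 mm thick, fixed on the polisher's top directly above the short foot; the other three corners have black pads. Origin: centre of its underside.
- red_pad_top (a point): Centre of the red pad's top face, 66 mm above the bench; the place to press straight down. 2 to 5 N here rock the unwedged polisher down until the short foot meets the wedge or bench; wedged snugly, the pad gives less than 1.2 mm. A firm press is 8 to 15 N.
- short_foot: The short foot under the red pad: a black ball-ended foot, 20 mm across. Its length does not change. Origin: its lowest point, 5 to 9 mm above the bench (differs from run to run).
- wedge: Loose yellow plastic wedge, 80 g, 100 mm long, 50 mm wide, tapering evenly from 20 mm high at the blunt end to 2 mm at the thin end. Origin: centre of its flat underside; x points to the thin end. It starts on the polisher's +y side, thin end roughly towards the short foot.
- wedge_back (a point): Centre of the wedge's blunt end face (50 mm wide, 20 mm high), 10 mm above its underside: the face to push. It slides freely at under 1 N; once it bears the foot the push rises quickly past 3 N; pushed on with 4 to 8 N it shoves the polisher's corner along and lifts it. When snug, 40 mm or more of the wedge stand out beyond the housing.
- gem_jar: Bystander: small round jar, 50 mm across, 24 mm high. Origin: centre of its underside.
- iron_stone: Bystander: rusty brown stone, 46 x 60 x 24 mm. Origin: centre of its underside.
Not all that is in view belongs to the job. Several things have the shape of the wedge; the one meant has the colours described above.

How it is judged:
By the outcome, as a careful person would: the job done as asked, in the order asked, and still so for the second after the job is handed in, while the arm keeps its last pose, push and grip.
It also fails if it takes over 48 s, if anything falls off the work surface, if the arm or the gripper's body presses on something with over 40 N, if the wrist force passes 120 N, or if a joint passes its speed limit or range.

## Working session

There is one attempt and no reset: what is moved stays moved. The work goes in short steps, Python scripts to look and compute and a tool call to move; the robot and the scene stay as the last step left them, time stands still between calls to the robot, and variables do not carry over. Pictures are saved under pics/ and viewed, at most 10 in all, crops included, and the job is handed in when it is done.

Besides the shell and the picture viewer there is one more tool, called after "Call:" by a JSON object that holds its "op" and its "data", one argument or row to a line. carry_out: Moves the arm, as the interface text tells. Its arguments: {"type":"object","properties":{"rows":{"type":"array"},"newtons":{"type":"number"}},"required":["rows"]}

```bash
mkdir -p pics; ls
python3 - <<'E'
from plant import r
import cv2
for n in("top","side"):
    s=r.snapshot(n); cv2.imwrite(f"pics/{n}0.png",s["image"][:,:,::-1]); print(n,s["fx"],s["cx"],s["cy"],s["dist_coeffs"],s["pose"])
print(r.get_state())
E
```

```text
pics
top 375.0041581123174 255.34702130812147 189.61463468756534 [-0.04999584  0.          0.          0.          0.        ] [[-1.39124482e-01  9.62684302e-01 -2.32127796e-01  3.83999103e-01]
 [-9.90274776e-01 -1.35130515e-01  3.31000406e-02  1.48873834e-01]
 [ 4.97340933e-04  2.34475327e-01  9.72121944e-01  1.13058082e+00]
 [ 0.00000000e+00  0.00000000e+00  0.00000000e+00  1.00000000e+00]]
side 355.7487463265345 257.2100257345926 191.37196402564487 [-0.04595999  0.          0.          0.          0.        ] [[-0.9711195   0.09746417 -0.21777889  0.44183041]
 [-0.238395   -0.43360089  0.86899832  0.88983683]
 [-0.00973292  0.89581862  0.44431326  0.47782383]
 [ 0.          0.          0.          1.        ]]
{'clock': 0.1, 'q': array([ 1.31080846,  0.68989277, -0.19452587,  1.56619693,  0.15727919,
        0.90251538, -0.21510861]), 'qd': array([ 0.002269  , -0.00109684, -0.00096913, -0.00147349, -0.00097727,
       -0.00139399, -0.00015183]), 'joint_torque': array([-3.13067118e-03, -5.28497601e+01, -1.27153002e+00, -1.53837830e+01,
       -5.25842328e-02,  2.02097683e-03,  6.51181244e-05]), 'tool_pos': array([ 0.18079377, -0.59770307,  0.23800645]), 'eef_rot': array([ 9.89226196e-01,  1.46392872e-01, -1.68103144e-04, -7.94351246e-04]), 'contact_force': array([-0.94593537, -0.26701509, -0.9475613 ]), 'moment': array([0.03864905, 0.03562277, 0.00693141]), 'finger_force': 0.0, 'opening': 1.0001307751408468}
```

View pics/top0.png

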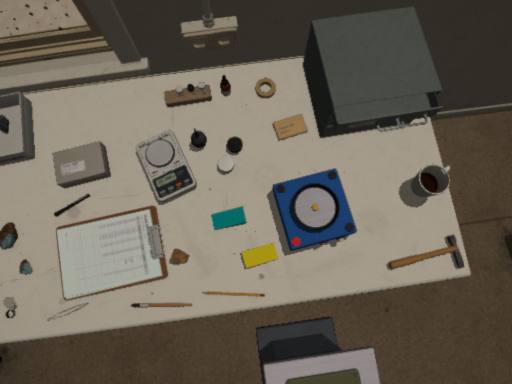

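View pics/side0.png

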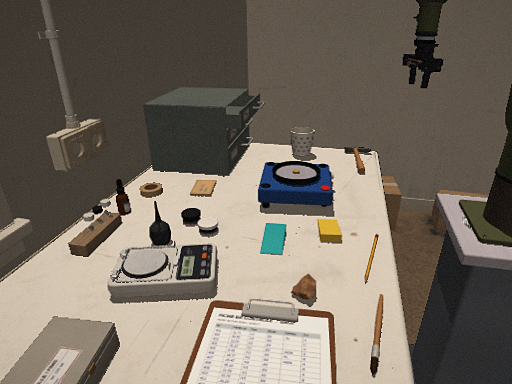

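The top view shows the polisher centred near (315,208), its red pad at (296,241) and the yellow wedge at (260,256). The stone is at (179,256) and the teal decoy at (229,218). Next I'll measure the wedge, housing and pads.

```bash
cat > h.py <<'E'
import cv2,numpy as np
from plant import r
def snap(n):
    s=r.snapshot(n); s["hsv"]=cv2.cvtColor(s["image"],cv2.COLOR_RGB2HSV); return s
def ray(s,uv):
    K=np.array([[s["fx"],0,s["cx"]],[0,s["fy"],s["cy"]],[0,0,1.]])
    u=cv2.undistortPoints(np.float64(uv).reshape(-1,1,2),K,np.array(s["dist_coeffs"]))[:,0]
    d=np.c_[u[:,0],-u[:,1],-np.ones(len(u))]@s["pose"][:3,:3].T
    return s["pose"][:3,3],d
def cast(s,uv,z):
    o,d=ray(s,uv); return o+d*((z-o[2])/d[:,2])[:,None]
def mask(s,lo,hi): return cv2.inRange(s["hsv"],np.array(lo),np.array(hi))
def big(m):
    c,_=cv2.findContours(m,cv2.RETR_EXTERNAL,cv2.CHAIN_APPROX_NONE); return max(c,key=cv2.contourArea)
YEL=((22,150,90),(33,255,255)); RED=((0,180,120),(6,255,255)); BLUE=((105,150,40),(125,255,255))
E
python3 - <<'E'
from h import *
np.set_printoptions(precision=4,suppress=True)
for n in("top","side"):
    s=snap(n)
    m=mask(s,*YEL)
    if n=="side": m[:, :300]=0
    c=big(m); print(n,"yel",cv2.contourArea(c),cv2.boundingRect(c))
    q=cv2.approxPolyDP(c,0.05*cv2.arcLength(c,True),True)[:,0]; print(q.tolist()); print(cast(s,q,0.0)); print(cast(s,q,0.02))
    mr=mask(s,*RED); 
    c=big(mr); M=cv2.moments(c); p=[M["m10"]/M["m00"],M["m01"]/M["m00"]]; print("red",p,cv2.contourArea(c),cast(s,[p],.066))
    if n=="top":
        c=big(mask(s,*BLUE)); w=cast(s,c[:,0],.063)[:,:2].astype(np.float32); R=cv2.minAreaRect(w); print("blue .063",R); print(cv2.boxPoints(R))
        im=s["image"][215:275,220:360]; 
    else: im=s["image"][150:255,250:370]
    cv2.imwrite(f"pics/{n}1.png",cv2.resize(im[:,:,::-1],None,fx=5,fy=5,interpolation=cv2.INTER_NEAREST))
E
```

```text
top yel 510.0 (242, 243, 36, 25)
[[273, 243], [242, 252], [246, 267], [277, 258]]
[[0.4834 0.0808 0.    ]
 [0.4698 0.1765 0.    ]
 [0.4244 0.1706 0.    ]
 [0.4377 0.0757 0.    ]]
[[0.4816 0.082  0.02  ]
 [0.4682 0.176  0.02  ]
 [0.4237 0.1702 0.02  ]
 [0.4367 0.077  0.02  ]]
red [295.651282051282, 241.07179487179485] 32.5 [[0.4739 0.0205 0.066 ]]
blue .063 ((0.5600659847259521, -0.04617743194103241), (0.19505736231803894, 0.19594287872314453), 7.086403846740723)
[[ 0.4512  0.039 ]
 [ 0.4754 -0.1554]
 [ 0.6689 -0.1314]
 [ 0.6448  0.0631]]
side yel 255.5 (318, 219, 24, 17)
[[318, 219], [321, 233], [341, 235], [336, 220]]
[[ 0.4826  0.0781  0.    ]
 [ 0.4694  0.1433  0.    ]
 [ 0.4215  0.1416 -0.    ]
 [ 0.4366  0.0729  0.    ]]
[[0.4809 0.112  0.02  ]
 [0.4683 0.1746 0.02  ]
 [0.4224 0.1729 0.02  ]
 [0.4368 0.1071 0.02  ]]
red [324.90598290598285, 187.5042735042735] 19.5 [[0.4737 0.0225 0.066 ]]
```

View pics/top1.png

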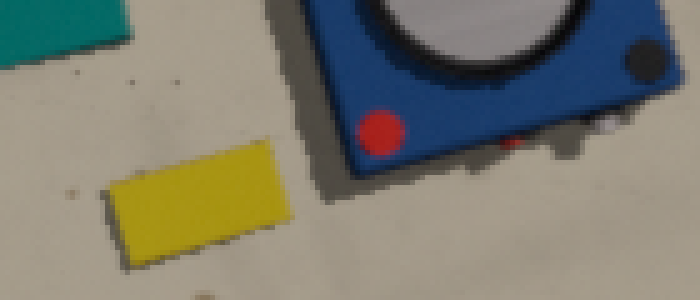

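View pics/side1.png

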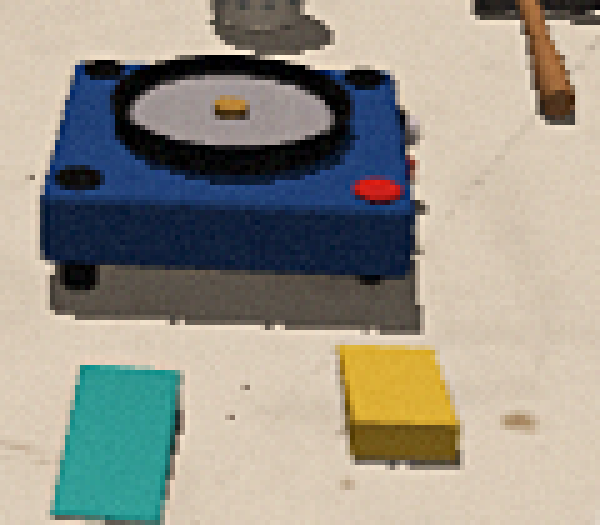

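```bash
cat >> h.py <<'E'
from scipy.spatial.transform import Rotation as Ro
def go(p,yawy,base=None):
    s=r.get_state(); R0=Ro.from_quat(s["eef_rot"]); a=np.radians(yawy)
    y=np.array([np.cos(a),np.sin(a),0]); z=np.array([0,0,-1.]); x=np.cross(y,z)
    R=Ro.from_matrix(np.c_[x,y,z])
    print("shift cm",(R0.inv().apply(np.array(p)-s["tool_pos"])*100).round(2),"turn",(R0.inv()*R).as_rotvec(degrees=True).round(2))
E
python3 -c "
from h import *
go([.50,-.15,.24],8.6)"
```

```text
shift cm [ 43.52 -33.63  -0.14] turn [-5.000e-02 -4.000e-02 -8.176e+01]
```

Call:
{"op": "carry_out", "data": {
  "rows": [
    [[43.5,-33.6,0],[0,0,-81.8],1],
    [[43.5,-33.6,0],[0,0,-81.8],1],
    [[43.5,-33.6,0],[0,0,-81.8],1],
    [[43.5,-33.6,0],[0,0,-81.8],1],
    [[43.5,-33.6,0],[0,0,-81.8],1],
    [[43.5,-33.6,0],[0,0,-81.8],1],
    [[43.5,-33.6,0],[0,0,-81.8],1],
    [[43.5,-33.6,0],[0,0,-81.8],1],
    [[43.5,-33.6,0],[0,0,-81.8],1],
    [[43.5,-33.6,0],[0,0,-81.8],1],
    [[43.5,-33.6,0],[0,0,-81.8],1],
    [[43.5,-33.6,0],[0,0,-81.8],1]
  ],
  "newtons": 10
}}

```text
clock: 1.4
tool_pos: [0.5049, -0.1421, 0.2396]
eef_rot: [0.647, 0.762, 0.004, 0.0]
contact_force: [0.1, -0.1, 0.5]
opening: 0.005
finger_force: 0.0
```

```bash
python3 -c "
from h import *
go([.4413,.2042,.15],8.6)"
```

```text
shift cm [35.16 -0.72  9.11] turn [ 0.38 -0.26  0.73]
```

Call:
{"op": "carry_out", "data": {
  "rows": [
    [[10,-0.2,0],[0,0,0],1],
    [[20,-0.5,2],[0,0,0],1],
    [[35.2,-0.7,9],[0,0,0],1],
    [[35.2,-0.7,9],[0,0,0],1],
    [[35.2,-0.7,9],[0,0,0],1],
    [[35.2,-0.7,9],[0,0,0],1],
    [[35.2,-0.7,9],[0,0,0],1],
    [[35.2,-0.7,9],[0,0,0],1],
    [[35.2,-0.7,9],[0,0,0],1],
    [[35.2,-0.7,9],[0,0,0],1],
    [[35.2,-0.7,9],[0,0,0],1],
    [[35.2,-0.7,9],[0,0,0],1]
  ]
}}

```text
clock: 2.6
tool_pos: [0.441, 0.1942, 0.149]
eef_rot: [0.653, 0.757, -0.0, 0.001]
contact_force: [-0.3, 0.0, 0.2]
opening: 0.006
finger_force: 0.0
```

```bash
python3 -c "
from h import *
go([.4413,.2042,.007],8.6)"
```

```text
shift cm [ 1.    0.16 14.2 ] turn [ 0.03  0.06 -0.17]
```

Call:
{"op": "carry_out", "data": {
  "rows": [
    [[1,0.2,5],[0,0,0],1],
    [[1,0.2,10],[0,0,0],1],
    [[1,0.2,13],[0,0,0],1],
    [[1,0.2,14.1],[0,0,0],1],
    [[1,0.2,14.1],[0,0,0],1],
    [[1,0.2,14.1],[0,0,0],1]
  ]
}}

```text
clock: 3.2
tool_pos: [0.4413, 0.2059, 0.0081]
eef_rot: [0.652, 0.758, 0.0, 0.0]
contact_force: [0.0, 1.4, 0.0]
opening: 0.005
finger_force: 0.0
```

Run:
```python
from h import *
s=snap("top"); print(r.get_state()["tool_pos"]); im=s["image"][200:290,210:350]
cv2.imwrite("pics/top2.png",cv2.resize(im[:,:,::-1],None,fx=5,fy=5,interpolation=cv2.INTER_NEAREST))
```

```text
[0.44153293 0.2061443  0.00855119]
```

View pics/top2.png

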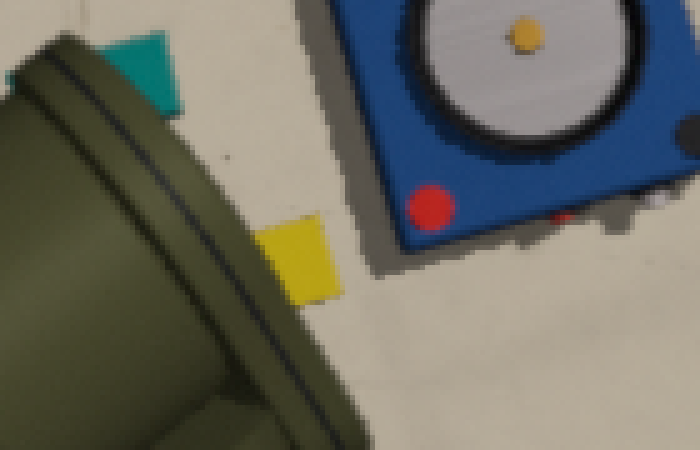

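Call:
{"op": "carry_out", "data": {
  "rows": [
    [[-1,0,0],[0,0,0],1],
    [[-2,0,0],[0,0,0],1],
    [[-3,0,0],[0,0,0],1],
    [[-4,0.05,0],[0,0,0],1],
    [[-5,0.1,0],[0,0,0],1],
    [[-6,0.1,0],[0,0,0],1],
    [[-7,0.15,0],[0,0,0],1],
    [[-8,0.2,0],[0,0,0],1],
    [[-8.8,0.2,0],[0,0,0],1],
    [[-8.8,0.2,0],[0,0,0],1],
    [[-8.8,0.2,0],[0,0,0],1]
  ]
}}

```text
clock: 4.35
tool_pos: [0.4559, 0.1196, 0.0077]
eef_rot: [0.652, 0.758, -0.0, -0.0]
contact_force: [0.4, 0.8, 0.1]
opening: 0.007
finger_force: 0.0
```

```bash
cat >> h.py <<'E'
def force(k=4):
    F=[]
    for i in range(k): r.snapshot("side"); st=r.get_state(); F.append(st["contact_force"])
    print("F",np.mean(F,0).round(2),"sd",np.std(F,0).round(2),"tcp",st["tool_pos"].round(4),"t",st["clock"])
def red():
    o=[]
    for n in("top","side"):
        s=snap(n); c=mask(s,*RED); k,lab,stt,ce=cv2.connectedComponentsWithStats(c); i=1+np.argmax(stt[1:,4]); o.append((ce[i].round(2),stt[i,4],cast(s,[ce[i]],.066)[0].round(4)))
    print("red",o); return s
E
python3 -c "
from h import *
force();s=red()
cv2.imwrite('pics/side3.png',cv2.resize(s['image'][150:255,250:370,::-1],None,fx=5,fy=5,interpolation=cv2.INTER_NEAREST))"
```

```text
F [0.24 0.09 0.24] sd [0.63 0.51 0.29] tcp [0.4559 0.1203 0.0077] t 4.55Traceback (most recent call last):
  File "<string>", line 3, in <module>
    force();s=red()
              ~~~^^
  File "h.py", line 29, in red
    s=snap(n); c=mask(s,*RED); k,lab,stt,ce=cv2.connectedComponentsWithStats(c); i=1+np.argmax(stt[1:,4]); o.append((ce[i].round(2),stt[i,4],cast(s,[ce[i]],.066)[0].round(4)))
                                                                                     ~~~~~~~~~^^^^^^^^^^^
    return _wrapfunc(a, 'argmax', axis=axis, out=out, **kwds)
    return bound(*args, **kwds)
ValueError: attempt to get argmax of an empty sequence
```

```bash
sed -i 's/^def red():/def red(names=("side",)):/; s/for n in("top","side"):\n        s=snap/X/' h.py
python3 - <<'E'
t=open('h.py').read(); i=t.index("def red"); t=t[:i]+t[i:].replace('for n in("top","side"):','for n in names:'); open('h.py','w').write(t)
E
python3 -c "
from h import *
s=red()
cv2.imwrite('pics/side3.png',cv2.resize(s['image'][150:255,250:370,::-1],None,fx=5,fy=5,interpolation=cv2.INTER_NEAREST))"
```

```text
red [(array([376. , 235.5]), np.int32(4), array([0.3531, 0.2309, 0.066 ]))]
```

View pics/side3.png

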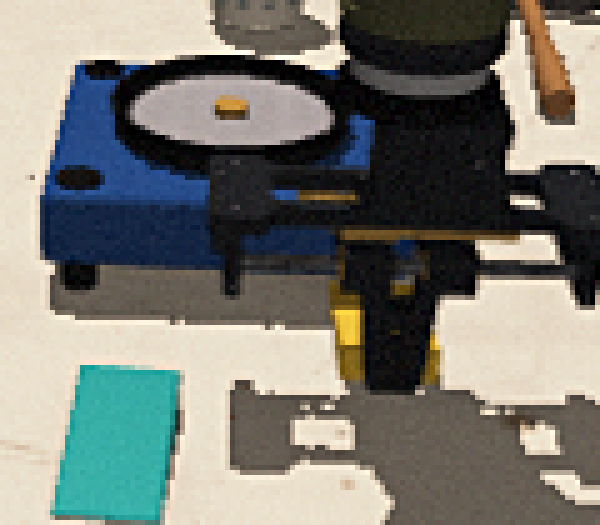

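Call:
{"op": "carry_out", "data": {
  "rows": [
    [[-0.2,0,0],[0,0,0],1],
    [[-0.4,0,0],[0,0,0],1],
    [[-0.4,0,0],[0,0,0],1]
  ]
}}

```text
clock: 4.95
tool_pos: [0.4566, 0.1154, 0.0077]
eef_rot: [0.652, 0.758, -0.0, 0.0]
contact_force: [-0.3, 0.1, 0.2]
opening: 0.005
finger_force: 0.0
```

```bash
python3 -c "
from h import *
force();s=red()"
```

```text
F [0.1  0.32 0.42] sd [0.21 0.52 0.44] tcp [0.4566 0.1158 0.0077] t 5.15
red [(array([376.33, 235.33]), np.int32(3), array([0.3523, 0.2301, 0.066 ]))]
```

Call:
{"op": "carry_out", "data": {
  "rows": [
    [[-0.15,0,0],[0,0,0],1],
    [[-0.3,0,0],[0,0,0],1],
    [[-0.3,0,0],[0,0,0],1]
  ]
}}

```text
clock: 5.5
tool_pos: [0.4571, 0.1125, 0.0077]
eef_rot: [0.652, 0.758, -0.0, 0.0]
contact_force: [0.5, -0.6, 0.7]
opening: 0.005
finger_force: 0.0
```

```bash
python3 -c "
from h import *
force()"
```

```text
F [-0.12 -0.03  0.02] sd [0.43 0.39 0.55] tcp [0.457  0.1128 0.0077] t 5.7
```

Call:
{"op": "carry_out", "data": {
  "rows": [
    [[-0.15,0,0],[0,0,0],1],
    [[-0.3,0,0],[0,0,0],1],
    [[-0.3,0,0],[0,0,0],1]
  ]
}}

```text
clock: 6.0
tool_pos: [0.4575, 0.1095, 0.0077]
eef_rot: [0.652, 0.758, -0.0, 0.0]
contact_force: [-0.4, 1.1, -0.6]
opening: 0.003
finger_force: 0.0
```

```bash
python3 -c "
from h import *
force()"
```

```text
F [-0.13  0.14 -0.42] sd [0.17 0.27 0.33] tcp [0.4575 0.1098 0.0077] t 6.2
```

Call:
{"op": "carry_out", "data": {
  "rows": [
    [[-0.15,0,0],[0,0,0],1],
    [[-0.3,0,0],[0,0,0],1]
  ]
}}

```text
clock: 6.4
tool_pos: [0.4579, 0.107, 0.0077]
eef_rot: [0.652, 0.758, 0.0, -0.0]
contact_force: [-0.8, 0.1, -0.4]
opening: 0.007
finger_force: 0.2
```

```bash
python3 -c "
from h import *
force(3)"
```

```text
F [-0.09  0.07 -0.06] sd [0.14 0.21 0.72] tcp [0.458  0.1066 0.0077] t 6.55
```

Call:
{"op": "carry_out", "data": {
  "rows": [
    [[-0.15,0,0],[0,0,0],1],
    [[-0.3,0,0],[0,0,0],1]
  ]
}}

```text
clock: 6.75
tool_pos: [0.4584, 0.104, 0.0077]
eef_rot: [0.652, 0.758, 0.0, -0.0]
contact_force: [-0.1, 0.8, 0.3]
opening: 0.009
finger_force: 0.2
```

```bash
python3 -c "
from h import *
force(3)"
```

```text
F [ 0.32  0.41 -0.37] sd [0.45 0.37 0.48] tcp [0.4584 0.1037 0.0077] t 6.9
```

Call:
{"op": "carry_out", "data": {
  "rows": [
    [[-0.1,0,0],[0,0,0],1],
    [[-0.2,0,0],[0,0,0],1]
  ]
}}

```text
clock: 7.1
tool_pos: [0.4587, 0.1021, 0.0077]
eef_rot: [0.652, 0.758, 0.0, -0.0]
contact_force: [0.7, 0.3, -0.4]
opening: 0.007
finger_force: 0.2
```

```bash
python3 -c "
from h import *
force(3)"
```

```text
F [0.14 0.16 0.14] sd [0.53 0.29 0.42] tcp [0.4587 0.1018 0.0077] t 7.25
```

Call:
{"op": "carry_out", "data": {
  "rows": [
    [[-0.1,0,0],[0,0,0],1],
    [[-0.2,0,0],[0,0,0],1]
  ]
}}

```text
clock: 7.45
tool_pos: [0.459, 0.1001, 0.0077]
eef_rot: [0.652, 0.758, 0.0, -0.0]
contact_force: [-0.2, 0.7, 0.3]
opening: 0.007
finger_force: 0.2
```

```bash
python3 -c "
from h import *
force(3)"
```

```text
F [0.1  0.19 0.3 ] sd [0.22 0.31 0.4 ] tcp [0.459  0.0998 0.0077] t 7.6
```

Call:
{"op": "carry_out", "data": {
  "rows": [
    [[-0.1,0,0],[0,0,0],1],
    [[-0.2,0,0],[0,0,0],1]
  ]
}}

```text
clock: 7.8
tool_pos: [0.4593, 0.0981, 0.0077]
eef_rot: [0.652, 0.758, 0.0, -0.0]
contact_force: [0.1, -0.8, -0.7]
opening: 0.007
finger_force: 0.2
```

```bash
python3 -c "
from h import *
force(3)"
```

```text
F [-0.31  0.17  0.52] sd [0.38 0.23 0.28] tcp [0.4593 0.0978 0.0077] t 7.95
```

Call:
{"op": "carry_out", "data": {
  "rows": [
    [[-0.1,0,0],[0,0,0],1],
    [[-0.2,0,0],[0,0,0],1]
  ]
}}

```text
clock: 8.15
tool_pos: [0.4596, 0.0961, 0.0077]
eef_rot: [0.652, 0.758, 0.0, -0.0]
contact_force: [0.3, -0.0, -0.1]
opening: 0.007
finger_force: 0.2
```

```bash
python3 -c "
from h import *
force(3)"
```

```text
F [ 0.06 -0.3  -0.31] sd [0.34 0.58 0.46] tcp [0.4596 0.0958 0.0077] t 8.3
```

Call:
{"op": "carry_out", "data": {
  "rows": [
    [[-0.1,0,0],[0,0,0],1],
    [[-0.2,0,0],[0,0,0],1]
  ]
}}

```text
clock: 8.5
tool_pos: [0.4599, 0.0942, 0.0077]
eef_rot: [0.652, 0.758, 0.0, -0.0]
contact_force: [-0.0, 0.4, -0.0]
opening: 0.005
finger_force: 0.5
```

```bash
python3 -c "
from h import *
force(3)"
```

```text
F [ 0.45  0.9  -0.46] sd [0.69 0.31 0.43] tcp [0.4599 0.094  0.0077] t 8.65
```

Call:
{"op": "carry_out", "data": {
  "rows": [
    [[-0.1,0,0],[0,0,0],1],
    [[-0.2,0,0],[0,0,0],1]
  ]
}}

```text
clock: 8.85
tool_pos: [0.4601, 0.0933, 0.0077]
eef_rot: [0.651, 0.759, 0.001, -0.001]
contact_force: [-0.4, 4.3, -0.2]
opening: 0.007
finger_force: 1.9
```

```bash
python3 -c "
from h import *
force(3)
s=snap('side')
cv2.imwrite('pics/side4.png',cv2.resize(s['image'][150:255,250:370,::-1],None,fx=5,fy=5,interpolation=cv2.INTER_NEAREST))"
```

```text
F [-0.22  3.4   0.48] sd [0.29 0.16 0.46] tcp [0.4602 0.0932 0.0077] t 9.0
```

View pics/side4.png

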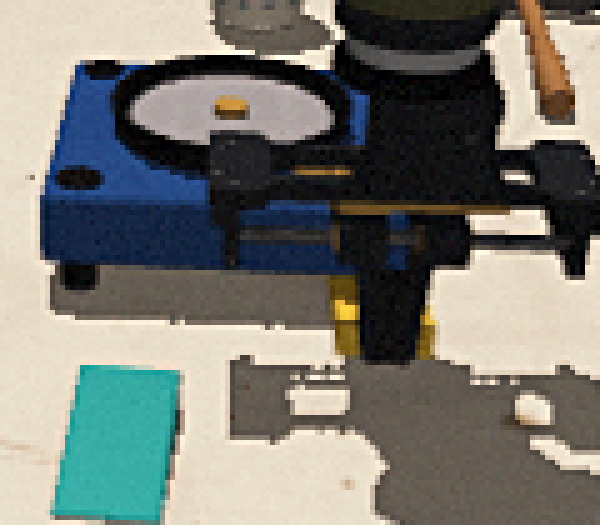

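Call:
{"op": "carry_out", "data": {
  "rows": [
    [[0.5,0,0],[0,0,0],1],
    [[2,0,0],[0,0,0],1],
    [[3,0,-4],[0,0,0],1],
    [[3,0,-9],[0,0,0],1],
    [[3,0,-12],[0,0,0],1],
    [[3,0,-12],[0,0,0],1],
    [[3,0,-12],[0,0,0],1]
  ]
}}

```text
clock: 9.75
tool_pos: [0.4558, 0.1218, 0.1279]
eef_rot: [0.652, 0.758, 0.0, 0.0]
contact_force: [0.3, -0.5, 0.1]
opening: 0.004
finger_force: 0.0
```

```bash
python3 -c "
from h import *
s=red(); force(3)
s=snap('side'); m=mask(s,*YEL); m[:,:300]=0; m[:190]=0; c=big(m); q=cv2.approxPolyDP(c,0.05*cv2.arcLength(c,True),True)[:,0]; print(q.tolist(),cast(s,q,.02).round(4).tolist(),cast(s,q,0).round(4).tolist())
go([.4738,.0215,.10],8.6)
cv2.imwrite('pics/side5.png',cv2.resize(s['image'][150:255,250:370,::-1],None,fx=5,fy=5,interpolation=cv2.INTER_NEAREST))"
```

```text
red [(array([325. , 187.5]), np.int32(30), array([0.4734, 0.0224, 0.066 ]))]
F [-0.64 -0.29 -0.45] sd [0.71 0.08 0.33] tcp [0.4548 0.1215 0.1265] t 9.95
[[316, 212], [336, 214], [335, 211]] [[0.4891, 0.0777, 0.02], [0.4382, 0.0768, 0.02], [0.4414, 0.0616, 0.02]] [[0.4912, 0.0422, 0.0], [0.438, 0.0413, 0.0], [0.4414, 0.0254, 0.0]]
shift cm [-10.18   0.37   2.66] turn [-0.14  0.05  0.06]
```

View pics/side5.png

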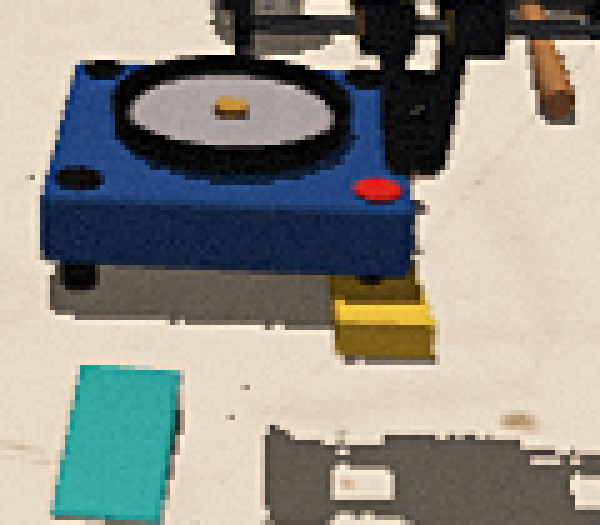

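Call:
{"op": "carry_out", "data": {
  "rows": [
    [[-5,0.2,0],[0,0,0],1],
    [[-10.2,0.35,2.7],[0,0,0],1],
    [[-10.2,0.35,2.7],[0,0,0],1],
    [[-10.2,0.35,2.7],[0,0,0],1],
    [[-10.2,0.35,2.7],[0,0,0],1]
  ]
}}

```text
clock: 10.5
tool_pos: [0.4743, 0.023, 0.1005]
eef_rot: [0.651, 0.759, 0.0, -0.001]
contact_force: [0.1, -0.0, 0.3]
opening: 0.004
finger_force: 0.0
```

```bash
python3 -c "
from h import *
force(3); go([.4736,.0218,.069],8.6)"
```

```text
F [ 0.2  -0.08 -0.21] sd [0.34 0.45 0.4 ] tcp [0.4746 0.0234 0.1011] t 10.65
shift cm [-0.15 -0.12  3.21] turn [ 0.05 -0.07  0.2 ]
```

Call:
{"op": "carry_out", "data": {
  "rows": [
    [[-0.15,-0.1,1.5],[0,0,0],1],
    [[-0.15,-0.1,2.6],[0,0,0],1],
    [[-0.15,-0.1,3.2],[0,0,0],1],
    [[-0.15,-0.1,3.4],[0,0,0],1],
    [[-0.15,-0.1,3.5],[0,0,0],1],
    [[-0.15,-0.1,3.5],[0,0,0],1]
  ]
}}

```text
clock: 11.25
tool_pos: [0.4736, 0.0207, 0.0665]
eef_rot: [0.651, 0.759, 0.0, 0.0]
contact_force: [-1.6, 0.9, 3.6]
opening: 0.011
finger_force: 1.7
```

```bash
python3 -c "
from h import *
force(3)"
```

```text
F [-2.03  1.74  6.03] sd [0.27 0.48 0.98] tcp [0.4736 0.0207 0.0664] t 11.4
```

Call:
{"op": "carry_out", "data": {
  "rows": [
    [[0,0,0.05],[0,0,0],1],
    [[0,0,0.1],[0,0,0],1],
    [[0,0,0.1],[0,0,0],1]
  ]
}}

```text
clock: 11.7
tool_pos: [0.4735, 0.0208, 0.0662]
eef_rot: [0.651, 0.759, 0.001, 0.0]
contact_force: [-3.8, 0.9, 16.4]
opening: 0.007
finger_force: 8.2
```

```bash
python3 -c "
from h import *
force(3)"
```

```text
F [-3.51  1.12 16.46] sd [0.35 0.36 0.13] tcp [0.4735 0.0208 0.0662] t 11.85
```

Call:
{"op": "carry_out", "data": {
  "rows": [
    [[0,0,-0.3],[0,0,0],1],
    [[0,0,-0.3],[0,0,0],1],
    [[0,0,-0.2],[0,0,0],1],
    [[0,0,-0.16],[0,0,0],1],
    [[0,0,-0.14],[0,0,0],1],
    [[0,0,-0.14],[0,0,0],1],
    [[0,0,-0.14],[0,0,0],1]
  ]
}}

```text
clock: 12.55
tool_pos: [0.4739, 0.0197, 0.0664]
eef_rot: [0.652, 0.758, 0.0, 0.0]
contact_force: [0.4, -0.7, 7.3]
opening: 0.008
finger_force: 3.6
```

```bash
python3 -c "
from h import *
force(3)"
```

```text
F [-0.82 -0.37  6.58] sd [0.77 0.25 0.23] tcp [0.4739 0.0197 0.0664] t 12.7
```

Call:
{"op": "carry_out", "data": {
  "rows": [
    [[0,0,0.03],[0,0,0],1],
    [[0,0,0.06],[0,0,0],1],
    [[0,0,0.09],[0,0,0],1],
    [[0,0,0.09],[0,0,0],1],
    [[0,0,0.09],[0,0,0],1]
  ]
}}

```text
clock: 13.2
tool_pos: [0.4738, 0.0197, 0.0662]
eef_rot: [0.652, 0.758, 0.0, 0.001]
contact_force: [-1.8, 0.1, 15.8]
opening: 0.002
finger_force: 7.8
```

```bash
python3 -c "
from h import *
force(4)"
```

```text
F [-2.54 -0.6  15.58] sd [0.29 0.75 0.32] tcp [0.4738 0.0198 0.0662] t 13.4
```

Call:
{"op": "carry_out", "data": {
  "rows": [
    [[0,0,-0.15],[0,0,0],1],
    [[0,0,-0.3],[0,0,0],1],
    [[0,0,-0.2],[0,0,0],1],
    [[0,0,-0.15],[0,0,0],1],
    [[0,0,-0.15],[0,0,0],1],
    [[0,0,-0.15],[0,0,0],1]
  ]
}}

```text
clock: 14.0
tool_pos: [0.4736, 0.0198, 0.0665]
eef_rot: [0.652, 0.758, -0.0, -0.0]
contact_force: [-0.7, -0.8, -0.3]
opening: 0.0
finger_force: 0.0
```

```bash
python3 -c "
from h import *
force(3)"
```

```text
F [ 0.16  0.25 -0.16] sd [0.23 0.38 0.21] tcp [0.4736 0.0198 0.0666] t 14.15
```

Call:
{"op": "carry_out", "data": {
  "rows": [
    [[0.1,0,-0.05],[0,0,0],1],
    [[0.15,0,-0.03],[0,0,0],1],
    [[0.15,0,0.03],[0,0,0],1],
    [[0.15,0,0.08],[0,0,0],1],
    [[0.15,0,0.11],[0,0,0],1],
    [[0.15,0,0.11],[0,0,0],1],
    [[0.15,0,0.11],[0,0,0],1],
    [[0.15,0,0.11],[0,0,0],1]
  ]
}}

```text
clock: 14.95
tool_pos: [0.4735, 0.0215, 0.0663]
eef_rot: [0.652, 0.758, 0.0, 0.0]
contact_force: [-1.8, 0.2, 9.3]
opening: 0.002
finger_force: 4.8
```

```bash
python3 -c "
from h import *
force(8)
s=snap('side')
cv2.imwrite('pics/side6.png',cv2.resize(s['image'][150:255,250:370,::-1],None,fx=5,fy=5,interpolation=cv2.INTER_NEAREST))"
```

```text
F [-1.48  0.52  9.73] sd [0.46 0.33 0.43] tcp [0.4735 0.0215 0.0663] t 15.35
```

View pics/side6.png

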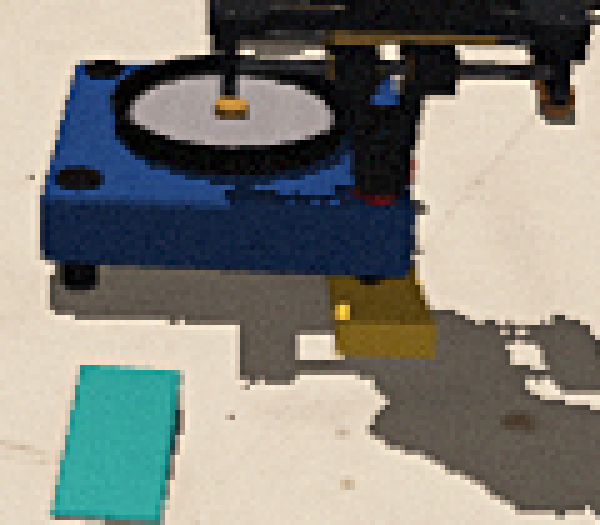

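Call:
{"op": "carry_out", "data": {
  "rows": [
    [[0,0,0.02],[0,0,0],1],
    [[0,0,0.02],[0,0,0],1],
    [[0,0,0.02],[0,0,0],1]
  ]
}}

```text
clock: 15.7
tool_pos: [0.4734, 0.0215, 0.0663]
eef_rot: [0.652, 0.758, 0.0, 0.0]
contact_force: [-0.9, -0.8, 10.7]
opening: 0.009
finger_force: 5.7
```

```bash
python3 -c "
from h import *
force(4); print(r.finish_job())"
```

```text
F [-1.98  0.23 11.27] sd [0.72 0.56 0.36] tcp [0.4735 0.0215 0.0663] t 15.9
the job is handed in; nothing more can be done
None
```

The wedge is snug under the short foot: the red pad gave about 0.4 mm under a 16 N test press, and the polisher stands level and did not visibly shift. I handed the job in at 15.9 s with the fingertips pressing the pad at about 11 N; no verdict came back.

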